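# Free the parts pail and hang it by its bail

## Task

The little metal pail of screws stands with its bail lying flat, caught under the lip of the steel bracket. Draw the pail out from under the lip, set it down clear on the bench and let go of it, swing its bail upright while it stands there, then hang the pail by the bail in the hook of the stand. Keep the pail upright so that nothing spills, and leave the other things on the bench where they are.

Things in the scene. Friction and masses are not known exactly. Their poses are not given: they have to be found in the camera images.
- pail_mid (a point): centre of the loose round metal pail, 40 mm above its underside: 64 mm across, 80 high, straight-sided, open, screws inside, about 0.4 kg; may be gripped across its body. Its z is up; its y is the axis of the two ears, which lies 26 mm above this point (with the bail's arms 90 mm over all along y). At the start its x points roughly to the bracket
- bail_crown (a point): middle of the crown (straight outer bar, 68 mm, parallel to the pail's y, 80 mm from the ear axis) of the pail's swing bail, an 8 mm round rod. Flat, it lies on the pail's +x side, 48 mm beyond the wall, 66 mm above the pail's underside; upright, it is 146 mm above the underside, over the centre. Pinched hard, it does not turn freely between the pads and drags the pail over
- bail (a joint): angle of the bail about the ear axis: 0 lying flat towards the pail's +x, 1.57 upright, stop at 1.9. A little friction in the ears (about 0.02 N m) keeps it where it is left
- bracket: fixed steel bracket, 110 mm wide along its y; origin on the bench below the middle of its lip. The lip (x -16 to +16 mm, z 96 to 104 mm) overhangs towards -x; plate and foot lie behind it, to x = +70 mm. At the start the pail's centre is about 82 mm off on the -x side, the bail's crown under the lip; it is free once moved 30 mm or more along the bracket's -x
- hook_stand: fixed stand; origin on the bench on its post's axis. Foot 120 x 100 x 10 mm (x -40 to +80 mm), post 16 mm thick and 282 mm high; from its top a flat steel arm, 12 mm wide (along y) and 6 thick, runs along -x at 270 mm height, dips into a U-shaped hook and ends in an upturned tip at x = -107 mm (top of the tip 276 mm above the bench)
- hook_seat (a point): where the middle of the crown lies when the pail hangs in the hook: 80 mm from the post along the stand's -x, 250 mm above the bench, in the bottom of the U. The U lies in the stand's x-z plane, is about 45 mm wide at the mouth, and takes the crown lying across it (along the stand's y), lowered from above
- machine_vice: fixed bench vice behind the middle of the work area, leave alone; it covers about x 0.39 to 0.66, y -0.13 to -0.01, up to 61 mm high. The bench top around it ends at about x 0.62 and at y -0.30 and +0.40
- bit_block: fixed block of drill bits at the left edge, 45 x 150 (its y) mm, bits up to 124 mm high; origin at its underside
- parts_dish: fixed round dish of small screws at the left rear, 115 mm across, 28 mm high; origin at its underside
- black_jar: bystander under the hook: dark round tin, 54 mm across, 50 mm high; origin at its underside
- offcut_2: bystander: off-cut of wood, 30 x 120 (its y) x 20 mm; origin at its underside
- glue_white: bystander: pale glue bottle, 46 mm across, 101 mm high; origin at its underside
- wood_block: bystander: wooden block 40 x 70 (its y) x 22 mm; origin at its underside
- tape_measure: bystander: tape measure, 42 x 75 (its y) x 65 mm; origin at its underside

How it is judged:
By the outcome, as a careful person would: the job done as asked, in the order asked, and still so for the second after the job is handed in, with the robot touching nothing.
It also fails if it takes over 61 s, if anything falls off the work surface, if the arm or the gripper's body presses on something with over 40 N, if the wrist force passes 120 N, or if a joint passes its speed limit or range.

## Robot

A 7-joint arm with a two-finger parallel gripper is mounted at the origin on the work surface; the furniture and walls round the work are solid. World frame = base frame: x ahead of the robot, y to its left, z up, the work surface at z = 0. Lengths are in mm, angles in rad, forces in N, time in s.
With the tool pointing down it reaches from about 400 to 875 mm from the base axis. Payload 4.4 kg.
Tool frame: the origin (TCP) lies at the very end of the fingers, on their centre line; the grasp point (between the pads) lies 19 mm behind it; z points along the fingers, y is the line along which they close (so a half turn about z gives the same grasp; the last joint's range is limited). The gripper opens to 85 mm and grips with 20 to 120 N. Pads are 22 mm wide; open, the fingers measure 114 mm over their backs; the gripper's body (76 mm by 85 mm) begins 54 mm behind the grasp point. The pads swing forward as they close: fully open they stand 13 mm farther back than shut.
Start: joints at [1.241, 0.628, 0.038, 1.517, -0.027, 0.996, -0.02], TCP at [169.516, -627.521, 231.313] pointing down, gripper open.
Joint ranges: [-3.06, 3.06], [-0.37, 2.12], [-1.25, 1.32], [0.18, 2.47], [-1.1, 4.24], [0.23, 1.98], [-2.94, 2.94]. Speed limits (rad/s): [2.57, 2.57, 3.14, 3.14, 3.14, 3.14, 3.14].

## Interface

Orientations are given as [roll, pitch, yaw] about the fixed x, y, z axes, in that order (R = Rz(yaw) Ry(pitch) Rx(roll)).
In Python, from cell import monitor, viewer, workorder gives the robot as it stands.
- The arm moves only by the tool arm_command, never from a script. Its argument "series" is one flat list of numbers, 5 for each row, row after row: the opening in per cent of the stroke, from 0 (shut) to 100 (fully open), then the shift along the tool's x, y, z in cm, then the turn about the tool's z in degrees. In form: [claw, x, y, z, roll, claw, x, y, z, roll, ...]. A call has exactly 5 rows; each row is the pose to reach, as a shift and turn from the pose commanded when the call began, along the tool's axes at that moment; what a row does not reach only later rows make up. A row lasts 1/12 s, in which the tool goes at most 41.7 mm and 7.16 degrees, less where a joint would pass 70% of its speed; a pose out of reach is approached as far as the arm can. A call with a gripper value outside its range is refused whole. The fingers move at their own pace and stop on an object; the grip force is fixed at half the most. Time passes only in rows, so rows that repeat a pose let the fingers close, or fill a call up. It gives the time, the measured TCP pose, the force, the opening and the grip force at its end, in the units of the state.
- monitor.read_state(): the state, without advancing time (a new reading comes with each control period).
- viewer.get_image(name): name is "side" or "top"; returns (picture, depth): 480x640x3 uint8, red, green, blue; 480x640 float32, mm along the optical axis (not along the pixel's ray), 0 where there is no reading.
- viewer.camera_model(name): a dict with "mtx" (3x3 intrinsics, pixels), "R" (3x3) and "t" (3): a world point X has camera coordinates R X + t. Camera axes: x right, y down, z forward; pixel columns grow to the right and rows downward; lengths in mm; the calibration is good to about 2 mm. A picture is of the moment at which its call begins. camera_model takes no time and is no camera call.
- workorder.finish_job(): hands the job in; it is judged then, once.
The state is a dict: "clock": time; "qpos": joint angles; "qd": joint speeds; "tau": joint torques, N m; "eef_pos": TCP position; "tool_rot": TCP orientation; "force": force on the tool from outside, world axes, zero at the start; "torque": the same for the moment, N m; "width": finger opening in mm; "gripper_force": force on a finger pad.
Only numpy, scipy, OpenCV 4.12 (cv2) and the standard library are available. Lean on these libraries where they do the work, as an engineer would, in place of code of your own. Each camera call takes 0.05 s, during which the arm holds its last target. There are 200 camera calls.

## Working session

There is one attempt and no reset: what is moved stays moved. The work goes in short steps, Python scripts to look and compute and a tool call to move; the robot and the scene stay as the last step left them, time stands still between calls to the robot, and variables do not carry over. Pictures are saved under pics/ and viewed, at most 11 in all, crops included, and the job is handed in when it is done.

Besides the shell and the picture viewer there is one more tool, called after "Call:" by a JSON object that holds its "fn" and its "kwargs". arm_command: Moves the arm, as the interface text tells. Its arguments: {"type":"object","properties":{"series":{"type":"array","items":{"type":"number"}}},"required":["series"]}

```bash
mkdir -p pics; ls
python3 - <<'E'
from cell import monitor, viewer
import cv2,numpy as np
print(monitor.read_state())
for n in ("top","side"):
    p,d=viewer.get_image(n); np.savez(f"{n}0.npz",p=p,d=d)
    cv2.imwrite(f"pics/{n}0.png",p[:,:,::-1]); print(viewer.camera_model(n))
E
```

```text
pics
{'clock': 0.0, 'qpos': array([ 1.24117386,  0.62929919,  0.03845074,  1.51838305, -0.02697992,
        0.99632614, -0.02001709]), 'qd': array([-3.44910402e-04, -8.24343401e-04, -1.37067572e-03, -1.03313993e-03,
       -3.47191393e-05,  2.48464066e-03,  2.97742214e-04]), 'tau': array([-2.54585466e-04, -5.63394392e+01,  1.22625455e+00, -1.93445724e+01,
        1.11501079e-02,  1.04790318e-02,  6.95254926e-06]), 'eef_pos': array([ 169.35276178, -626.88935362,  230.41488326]), 'tool_rot': array([-3.13969570e+00,  4.51703318e-05,  2.63808891e-01]), 'force': array([-0.03555307,  0.36629983, -0.4269559 ]), 'torque': array([-0.04562291, -0.00176065, -0.00792389]), 'gripper_force': 0.0, 'width': 85.39195468611108}
{'mtx': array([[563.86547757,   0.        , 328.93970559],
       [  0.        , 563.86547757, 246.07284013],
       [  0.        ,   0.        ,   1.        ]]), 'R': array([[-9.05874803e-03, -9.99958286e-01, -1.16876449e-03],
       [-9.92613104e-01,  9.13360840e-03, -1.20978524e-01],
       [ 1.20984152e-01,  6.42169837e-05, -9.92654437e-01]]), 't': array([  43.97795687,  476.46141843, 1330.6931258 ])}
{'mtx': array([[458.68316968,   0.        , 320.49389232],
       [  0.        , 458.68316968, 241.77391865],
       [  0.        ,   0.        ,   1.        ]]), 'R': array([[ 9.98093997e-01,  6.17095877e-02,  5.48462826e-04],
       [ 2.52424404e-02, -4.00130297e-01, -9.16110563e-01],
       [-5.63133485e-02,  9.14378298e-01, -4.00925348e-01]]), 't': array([-469.6589005 ,  140.33466879, 1181.14095381])}
```

View pics/top0.png

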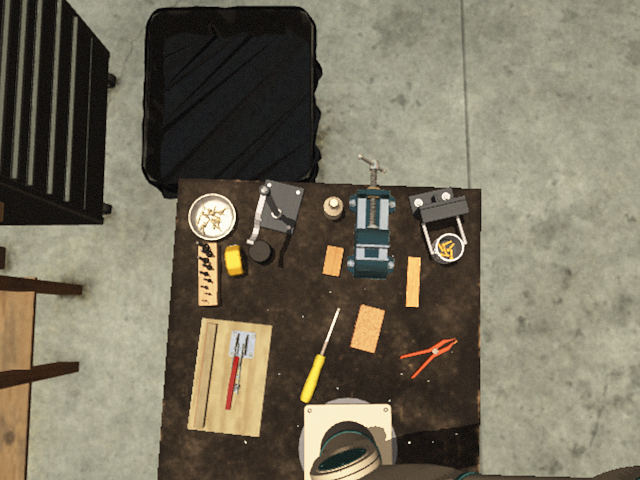

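View pics/side0.png

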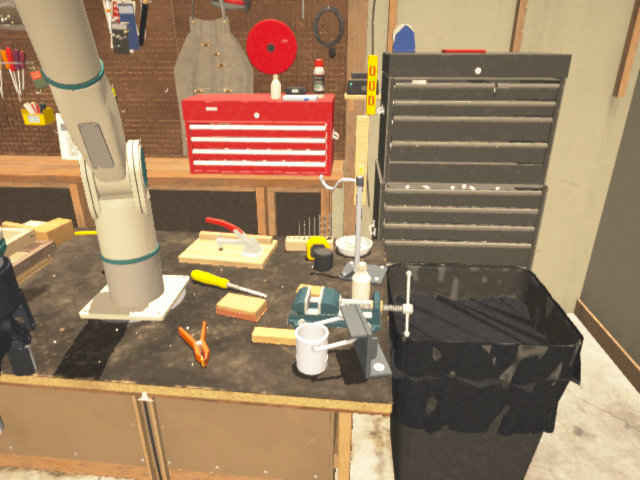

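Top view: pail at about (448,248), bracket (440,207), stand post (265,190) with hook end near (252,241), jar (260,251). I'll enlarge both.

```bash
cat > h.py <<'E'
import numpy as np, cv2
from cell import monitor, viewer, workorder
def at_z(n,u,v,z):
    c=viewer.camera_model(n); R,t,K=c["R"],c["t"],c["mtx"]
    o=-R.T@t; r=R.T@np.linalg.solve(K,[u,v,1]); return o+r*(z-o[2])/r[2]
def cloud(n,d):
    c=viewer.camera_model(n); R,t,K=c["R"],c["t"],c["mtx"]
    v,u=np.mgrid[:480,:640]; p=np.stack([(u-K[0,2])/K[0,0]*d,(v-K[1,2])/K[1,1]*d,d],-1)
    return (p-t)@R
def shot(n,name,box=None,s=6):
    p,d=viewer.get_image(n); q=p[:,:,::-1]
    if box: x0,y0,x1,y1=box; q=cv2.resize(q[y0:y1,x0:x1],None,fx=s,fy=s,interpolation=cv2.INTER_CUBIC)
    cv2.imwrite(f"pics/{name}.png",q); return p,d
E
python3 - <<'E'
from h import *
p=np.load("top0.npz")["p"][:,:,::-1]; d=np.load("top0.npz")["d"]
f=lambda x,y:cv2.resize(p[y:y+100,x:x+66],None,fx=6,fy=6,interpolation=cv2.INTER_CUBIC)
cv2.imwrite("pics/crop0.png",np.hstack([f(408,180),f(240,172)]))
P=cloud("top",d)
for (n,x,y,x1,y1,a,b) in [("pailrim",425,225,475,275,74,86),("bracket",408,180,475,235,92,108),("hookarm",235,170,310,265,262,300)]:
    Q=P[y:y1,x:x1].reshape(-1,3); Q=Q[(Q[:,2]>a)&(Q[:,2]<b)]
    r=cv2.minAreaRect(Q[:,:2].astype(np.float32)); print(n,len(Q),r,cv2.minEnclosingCircle(Q[:,:2].astype(np.float32)))
E
```

```text
pailrim 215 ((473.64263916015625, -230.3452606201172), (82.5262451171875, 88.70903015136719), 4.261991024017334) ((482.3235168457031, -228.47850036621094), 52.25212860107422)
bracket 841 ((550.4690551757812, -223.6507110595703), (43.06275177001953, 110.21697235107422), 12.561036109924316) ((550.7739868164062, -223.88357543945312), 57.74609375)
hookarm 306 ((510.6293640136719, 179.87948608398438), (22.185522079467773, 121.96026611328125), 77.2318115234375) ((511.23431396484375, 182.54904174804688), 61.07429504394531)
```

View pics/crop0.png

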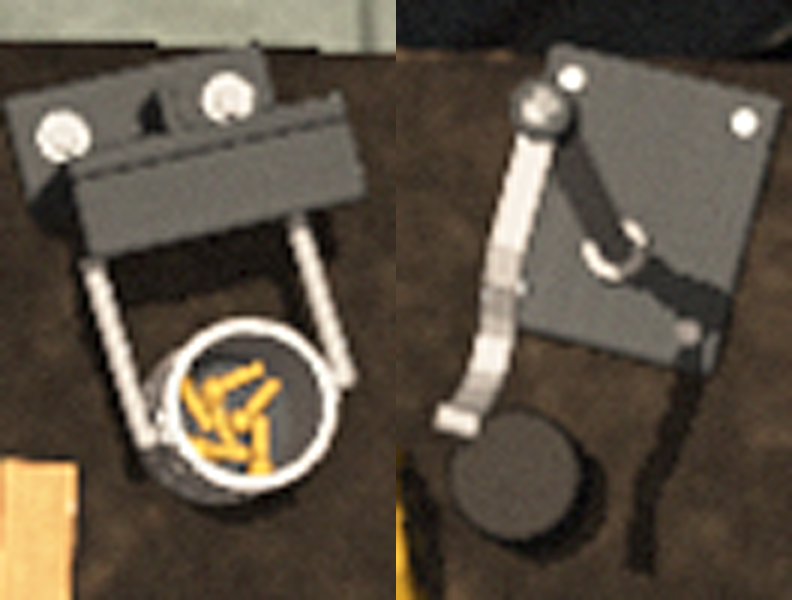

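Run:
```python
from h import *
L=lambda x,y,z:at_z("top",408+x/6,180+y/6,z)[:2]
H=lambda x,y,z:at_z("top",240+(x-396)/6,172+y/6,z)[:2]
pail=L(252,404,80); print("pail",pail)
a,b=L(98,255,104),L(365,190,104); c,e=L(78,175,104),L(345,118,104)
print("lip",(a+b+c+e)/4, np.linalg.norm(a-b), "front dir",np.degrees(np.arctan2(*(a-b))), "(angle of +x from X: )",-np.degrees(np.arctan2((a-b)[0],(a-b)[1])))
print("ears",L(147,440,66),L(347,380,66),"barsfar",L(95,265,66),L(298,222,66))
post=H(541,108,282);tip=H(458,418,276)
dv=tip-post; print("post",post,"tip",tip,np.linalg.norm(dv),np.degrees(np.arctan2(dv[1],dv[0])),"seat",post+dv/np.linalg.norm(dv)*80)
print("foot corners",[H(x,y,10) for x,y in((555,45),(780,103),(712,370),(520,325))])
print("jar",H(516,477,50))
for n,(u,v) in dict(glue=(333,207),tape=(234,260),wood=(333,261),off=(413,282)).items(): print(n,at_z("top",u,v,20)[:2])
```

```text
pail [ 465.0940385  -241.06261868]
lip [ 546.91377628 -227.22857124] 105.59598390683743 front dir -13.253869865920969 (angle of +x from X: ) 13.253869865920969
ears [ 452.97582095 -202.63809837] [ 475.84670223 -281.5500029 ] barsfar [ 522.25700113 -184.38770731] [ 538.6295049  -264.69476554]
post [559.223332   167.06740142] tip [456.91293738 194.54588846] 105.93622655218846 164.96630404428728 seat [481.96145629 187.81836674]
foot corners [array([646.9731744 , 193.03778459]), array([621.64240713, 100.08326146]), array([510.61408795, 128.28455647]), array([529.9466764 , 206.85784127])]
jar [462.81814849 203.20885387]
glue [574.19461906  28.81493144]
tape [446.09016713 269.72482461]
wood [441.46238986  30.13300799]
off [ 388.91642054 -162.00651739]
```

Estimates: pail centre (465,−241.5), yaw about 15°, hook seat (482,188), stand −x heading 165°. Both calibrated off the crop (rim, lip, post and tip). I'll start over the pail, turning the jaw line onto the pail's x.

Call:
{"fn": "arm_command", "kwargs": {"series": [100,2.7,-2.1,0,-6.8,100,5.4,-4.2,0,-13.6,100,8.1,-6.3,0,-20.4,100,10.8,-8.4,0,-27.2,100,13.5,-10.5,0,-34]}}

```text
clock: 0.52
eef_pos: [273.1, -489.3, 231.0]
tool_rot: [-3.141, -0.0, 0.863]
force: [1.0, -0.6, -1.0]
width: 85.7
gripper_force: 0.0
```

```bash
cat >> h.py <<'E'
def to(x=None,y=None,z=None,yaw=None):
    s=monitor.read_state(); w=s["tool_rot"][2]; p=s["eef_pos"]
    t=np.array([p[i] if a is None else a for i,a in enumerate((x,y,z))])-p
    c,n=np.cos(w),np.sin(w)
    turn=0 if yaw is None else -((yaw-np.degrees(w)+180)%360-180)
    print("clk %.2f pos %s yaw %.1f w %.1f f %s gf %.1f"%(s["clock"],p.round(1),np.degrees(w),s["width"],s["force"].round(1),s["gripper_force"]))
    print("shift cm",(np.array([c*t[0]+n*t[1],n*t[0]-c*t[1],-t[2]])/10).round(2),"turn",round(turn,1))
E
python3 -c "
from h import *
to(462,-242.3,231,105); print(monitor.read_state()['qpos'].round(2))"
```

```text
clk 0.52 pos [ 273.1 -489.3  231. ] yaw 49.4 w 85.7 f [ 1.  -0.6 -1. ] gf 0.0
shift cm [31.05 -1.7   0.  ] turn -55.6
[ 1.1   0.5  -0.13  1.77  0.08  0.88  0.22]
```

Call:
{"fn": "arm_command", "kwargs": {"series": [100,3.1,-0.17,0,-5.6,100,6.2,-0.34,0,-11.2,100,9.3,-0.51,0,-16.8,100,12.4,-0.68,0,-22.4,100,15.5,-0.85,0,-28]}}

```text
clock: 0.93
eef_pos: [368.0, -366.8, 231.1]
tool_rot: [-3.141, -0.0, 1.351]
force: [0.0, 0.2, -0.3]
width: 85.3
gripper_force: 0.0
```

Call:
{"fn": "arm_command", "kwargs": {"series": [100,2.8,1.3,0,-5.6,100,5.6,2.6,0,-11.2,100,8.4,3.9,0,-16.8,100,11.2,5.2,0,-22.4,100,14.1,6.5,0,-27.6]}}

```text
clock: 1.35
eef_pos: [462.7, -244.2, 231.1]
tool_rot: [-3.141, -0.0, 1.832]
force: [-0.1, -0.3, -0.1]
width: 85.4
gripper_force: 0.0
```

```bash
python3 -c "
from h import *
to(462,-242.3,35,105); p,d=shot('top','a1',(400,170,500,290),5)"
```

```text
clk 1.35 pos [ 462.7 -244.2  231.1] yaw 105.0 w 85.4 f [-0.1 -0.3 -0.1] gf 0.0
shift cm [ 0.2  -0.02 19.61] turn -0.0
```

Call:
{"fn": "arm_command", "kwargs": {"series": [100,0.2,0,3,0,100,0.2,0,6,0,100,0.2,0,9,0,100,0.2,0,11,0,100,0.2,0,12.5,0]}}

```text
clock: 1.82
eef_pos: [460.3, -242.9, 104.0]
tool_rot: [-3.139, -0.002, 1.827]
force: [0.2, -0.1, -0.6]
width: 85.6
gripper_force: 0.0
```

Call:
{"fn": "arm_command", "kwargs": {"series": [100,0,0,1.5,0,100,0,0,3,0,100,0,0,4.5,0,100,0,0,6,0,100,0,0,7,0]}}

```text
clock: 2.23
eef_pos: [457.2, -244.9, 36.0]
tool_rot: [-3.134, -0.0, 1.825]
force: [-5.4, -1.0, 0.7]
width: 85.9
gripper_force: 0.0
```

Call:
{"fn": "arm_command", "kwargs": {"series": [70,0,0,0,0,70,0,0,0,0,70,0,0,0,0,70,0,0,0,0,70,0,0,0,0]}}

```text
clock: 2.65
eef_pos: [463.3, -243.3, 36.9]
tool_rot: [3.139, 0.001, 1.828]
force: [3.5, -0.4, 2.2]
width: 61.5
gripper_force: 65.6
```

Call:
{"fn": "arm_command", "kwargs": {"series": [68,0,0,-0.2,0,68,0,-0.2,-0.4,0,68,0,-0.8,-0.5,0,68,0,-1.6,-0.5,0,68,0,-2.6,-0.5,0]}}

```text
clock: 3.07
eef_pos: [435.2, -250.0, 41.1]
tool_rot: [-3.141, -0.001, 1.828]
force: [-0.2, -1.0, -4.1]
width: 62.0
gripper_force: 66.0
```

Call:
{"fn": "arm_command", "kwargs": {"series": [68,0,-1.2,0,0,68,0,-2.6,0,0,68,0,-4,0,0,68,0,-5.4,0,0,68,0,-6.4,0,0]}}

```text
clock: 3.48
eef_pos: [371.7, -266.7, 41.2]
tool_rot: [-3.139, -0.001, 1.826]
force: [0.7, 0.6, -3.5]
width: 61.5
gripper_force: 66.0
```

```bash
python3 -c "
from h import *
to(375,-266,36,105); p,d=shot('top','a2',(380,170,500,290),5)"
```

```text
clk 3.48 pos [ 371.7 -266.7   41.2] yaw 104.6 w 61.5 f [ 0.7  0.6 -3.5] gf 66.0
shift cm [-0.02  0.34  0.52] turn -0.4
```

View pics/a2.png

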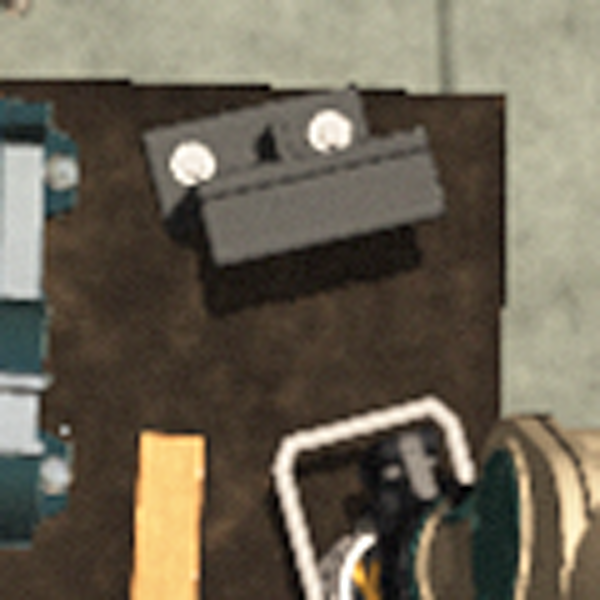

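The bail is clear of the lip (crown corners at crop (290,440) and (437,405)). The bench edge and off-cut are tight here, so I'll set the pail down in the open area near (420,120).

Call:
{"fn": "arm_command", "kwargs": {"series": [68,0,0,-1,0,68,0,0,-3,0,68,0,0,-5.5,0,68,0,0,-8,0,68,0,0,-9,0]}}

```text
clock: 3.95
eef_pos: [376.0, -266.7, 133.9]
tool_rot: [3.139, 0.003, 1.828]
force: [0.5, 0.3, -3.6]
width: 61.7
gripper_force: 67.0
```

Call:
{"fn": "arm_command", "kwargs": {"series": [68,0.8,0.3,0,0,68,2.2,0.9,0,0,68,4.2,1.7,0,0,68,6.5,2.6,0,0,68,9,3.6,0,0]}}

```text
clock: 4.37
eef_pos: [385.9, -168.8, 130.5]
tool_rot: [-3.141, -0.001, 1.826]
force: [0.6, -0.0, -4.3]
width: 61.4
gripper_force: 66.9
```

Call:
{"fn": "arm_command", "kwargs": {"series": [68,2.5,1,0,0,68,5,2,0,0,68,7.5,3,0,0,68,10,4,0,0,68,12.5,5,0,0]}}

```text
clock: 4.78
eef_pos: [402.4, -34.4, 130.5]
tool_rot: [-3.14, -0.001, 1.828]
force: [1.1, 0.2, -3.6]
width: 61.5
gripper_force: 66.9
```

Call:
{"fn": "arm_command", "kwargs": {"series": [68,2.5,1,0,0,68,5,2,0,0,68,7.5,3,0,0,68,9,3.6,0,0,68,10,4,0,0]}}

```text
clock: 5.2
eef_pos: [415.9, 73.7, 130.6]
tool_rot: [-3.141, -0.001, 1.832]
force: [0.0, -1.0, -3.8]
width: 61.6
gripper_force: 66.8
```

Call:
{"fn": "arm_command", "kwargs": {"series": [68,1.2,0.5,0,3,68,2.4,1,0,9,68,3.5,1.3,0,16,68,4.4,1.7,0,23,68,4.7,1.8,0,29.6]}}

```text
clock: 5.62
eef_pos: [421.5, 122.8, 130.5]
tool_rot: [-3.141, -0.001, 1.308]
force: [0.5, 0.5, -3.4]
width: 61.4
gripper_force: 66.8
```

```bash
python3 -c "
from h import *
to(420,120,36.5,75)"
```

```text
clk 5.62 pos [421.5 122.8 130.5] yaw 74.9 w 61.4 f [ 0.5  0.5 -3.4] gf 66.8
shift cm [-0.31 -0.07  9.4 ] turn -0.1
```

Call:
{"fn": "arm_command", "kwargs": {"series": [68,0,0,1.5,0,68,0,0,3.5,0,68,0,0,5.5,0,68,0,0,7.5,0,68,0,0,8.7,0]}}

```text
clock: 6.03
eef_pos: [419.7, 120.5, 42.1]
tool_rot: [-3.137, 0.004, 1.312]
force: [3.8, 1.9, -3.9]
width: 61.5
gripper_force: 67.5
```

Call:
{"fn": "arm_command", "kwargs": {"series": [68,0,0,0.2,0,68,0,0,0.4,0,68,0,0,0.6,0,68,0,0,0.7,0,68,0,0,0.7,0]}}

```text
clock: 6.45
eef_pos: [421.0, 121.0, 36.8]
tool_rot: [-3.14, 0.0, 1.312]
force: [0.5, -0.0, -3.7]
width: 61.5
gripper_force: 67.4
```

Call:
{"fn": "arm_command", "kwargs": {"series": [68,0,0,0.05,0,68,0,0,0.1,0,68,0,0,0.15,0,68,0,0,0.15,0,68,0,0,0.15,0]}}

```text
clock: 6.87
eef_pos: [421.3, 120.9, 36.7]
tool_rot: [-3.141, 0.0, 1.312]
force: [-3.1, 0.0, 13.5]
width: 61.5
gripper_force: 68.7
```

Touched down (+13 N). Release and rise.

Call:
{"fn": "arm_command", "kwargs": {"series": [80,0,0,-0.1,0,90,0,0,-0.1,0,100,0,0,-0.1,0,100,0,0,-0.1,0,100,0,0,-0.1,0]}}

```text
clock: 7.28
eef_pos: [422.2, 120.5, 36.8]
tool_rot: [-3.142, 0.0, 1.311]
force: [-0.8, 0.4, 0.0]
width: 85.7
gripper_force: 0.0
```

Call:
{"fn": "arm_command", "kwargs": {"series": [100,0,0,-1,0,100,0,0,-3,0,100,0,0,-6,0,100,0,0,-9,0,100,0,0,-11,0]}}

```text
clock: 7.7
eef_pos: [422.5, 120.8, 148.9]
tool_rot: [3.14, -0.001, 1.311]
force: [1.9, -0.2, 0.6]
width: 85.0
gripper_force: 0.0
```

Call:
{"fn": "arm_command", "kwargs": {"series": [60,0,-2,0,0,30,0,-5,0,0,30,0,-8,-1,0,30,0,-11,-1,0,30,0,-12,-1,0]}}

```text
clock: 8.12
eef_pos: [302.3, 151.0, 157.1]
tool_rot: [-3.14, 0.002, 1.314]
force: [-1.2, -1.4, -0.3]
width: 26.9
gripper_force: 0.0
```

```bash
python3 -c "
from h import *
to(); p,d=shot('top','a3',(220,170,350,290),5); np.savez('a3.npz',p=p,d=d)"
```

```text
clk 8.12 pos [302.3 151.  157.1] yaw 75.3 w 26.9 f [-1.2 -1.4 -0.3] gf 0.0
shift cm [ 0.  0. -0.] turn 0
```

View pics/a3.png

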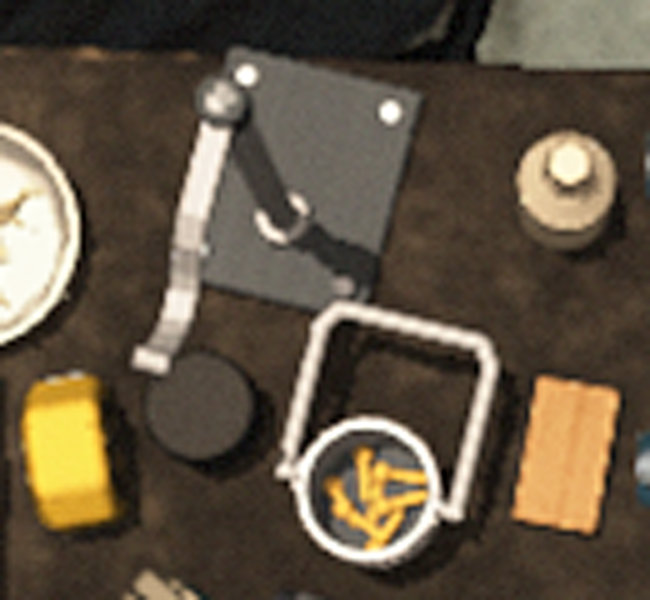

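The pail stands free at crop (366,491), with the bail flat, the crown running from (338,312) to (484,348), and the screws still inside.

Run:
```python
from h import *
W=lambda x,y,z:at_z("top",220+x/5,170+y/5,z)[:2]
p=W(366,491,80); a,b=W(338,312,68),W(484,348,68); e=[W(283,470,66),W(455,514,66)]
print("pail",p,"earmid",sum(e)/2,"crown",(a+b)/2,a,b)
for q in (e[0]-e[1],a-b): print("xdir deg",np.degrees(np.arctan2(q[1],q[0]))-90)
v=(a+b)/2-p; print(np.linalg.norm(v),np.degrees(np.arctan2(v[1],v[0])))
W2=lambda x,y,z:at_z("top",220+x/5,170+y/5,z)[:2]
print("post",W2(222,98,282),"tip",W2(151,359,276))
```

```text
pail [419.90835097 122.61666228] earmid [420.59755863 122.15191772] crown [496.48119081 102.18509113] [505.32676956 136.42016211] [487.63561206  67.95002015]
xdir deg -14.881114222921639
xdir deg -14.487116289493045
79.25180692345086 -14.939902577934669
post [560.02823937 166.60841476] tip [456.65018896 194.8067926 ]
```

Call:
{"fn": "arm_command", "kwargs": {"series": [30,0,3.5,0,0,30,0.1,7.5,0,0,30,0.1,11.5,0,0,30,0.2,15.5,0,0,30,0.2,19,0,0]}}

```text
clock: 8.58
eef_pos: [494.0, 102.9, 156.8]
tool_rot: [3.14, -0.001, 1.309]
force: [0.4, -0.2, -0.2]
width: 25.9
gripper_force: 0.0
```

Call:
{"fn": "arm_command", "kwargs": {"series": [30,0,1.1,1,0,30,0,1.1,3,0,30,0,1.1,6,0,30,0,1.1,8.5,0,30,0,1.1,9.5,0]}}

```text
clock: 9.0
eef_pos: [500.0, 100.3, 58.7]
tool_rot: [-3.138, 0.003, 1.31]
force: [-0.3, 0.2, 0.3]
width: 25.7
gripper_force: 0.0
```

Call:
{"fn": "arm_command", "kwargs": {"series": [20,0,0,0,0,16,0,0,0.3,0,16,0,0,0.6,0,16,0,0,0.9,0,16,0,0,1,0]}}

```text
clock: 9.42
eef_pos: [501.6, 101.8, 52.5]
tool_rot: [3.14, -0.001, 1.311]
force: [-0.3, -0.6, 0.2]
width: 13.7
gripper_force: 0.0
```

```bash
python3 -c "
from h import *
to(496.8,102,47,75)"
```

```text
clk 9.42 pos [501.6 101.8  52.5] yaw 75.1 w 13.7 f [-0.3 -0.6  0.2] gf 0.0
shift cm [-0.1  -0.47  0.55] turn 0.1
```

Call:
{"fn": "arm_command", "kwargs": {"series": [16,0,-0.2,0.2,0,14,0,-0.4,0.4,0,12,0,-0.4,0.4,0,12,0,-0.4,0.4,0,12,0,-0.4,0.4,0]}}

```text
clock: 9.83
eef_pos: [497.5, 102.7, 48.1]
tool_rot: [3.141, -0.0, 1.311]
force: [0.5, -0.4, 0.4]
width: 10.0
gripper_force: 0.6
```

Call:
{"fn": "arm_command", "kwargs": {"series": [11,0,0,0,0,10.5,0,0,0,0,10.5,0,0,0,0,10.5,0,0,0,0,10.5,0,0,0,0]}}

```text
clock: 10.25
eef_pos: [497.3, 102.7, 47.9]
tool_rot: [3.141, -0.0, 1.311]
force: [1.3, 0.2, 0.2]
width: 8.9
gripper_force: 1.0
```

Call:
{"fn": "arm_command", "kwargs": {"series": [9.8,0,0,0,0,9.8,0,0,0,0,9.8,0,0,0,0,9.8,0,0,0,0,9.8,0,0,0,0]}}

```text
clock: 10.67
eef_pos: [497.1, 102.7, 47.9]
tool_rot: [-3.142, 0.0, 1.311]
force: [0.9, -0.6, 0.4]
width: 8.4
gripper_force: 1.0
```

Call:
{"fn": "arm_command", "kwargs": {"series": [9.3,0,0,0,0,9.3,0,0,0,0,9.3,0,0,0,0,9.3,0,0,0,0,9.3,0,0,0,0]}}

```text
clock: 11.08
eef_pos: [497.1, 102.7, 47.9]
tool_rot: [-3.142, 0.0, 1.311]
force: [2.0, -0.1, 0.1]
width: 8.0
gripper_force: 1.0
```

Call:
{"fn": "arm_command", "kwargs": {"series": [8.9,0,0,0,0,8.9,0,0,0,0,8.9,0,0,0,0,8.9,0,0,0,0,8.9,0,0,0,0]}}

```text
clock: 11.5
eef_pos: [497.1, 102.7, 47.9]
tool_rot: [-3.141, 0.0, 1.311]
force: [1.6, -0.0, -0.5]
width: 7.6
gripper_force: 5.0
```

Position-limited closing gives a light 5 N pinch, which suits swinging the bail. Now the arc, starting with the first 30°.

Call:
{"fn": "arm_command", "kwargs": {"series": [8.9,0,-0.04,-0.84,0,8.9,0,-0.17,-1.66,0,8.9,0,-0.39,-2.47,0,8.9,0,-0.69,-3.25,0,8.9,0,-1.07,-4,0]}}

```text
clock: 11.92
eef_pos: [485.8, 105.5, 88.9]
tool_rot: [-3.141, 0.0, 1.311]
force: [-1.2, 0.6, -1.0]
width: 7.7
gripper_force: 4.8
```

```bash
python3 -c "
from h import *
to(); p,d=shot('side','s1',(290,150,420,260),6)"
```

```text
clk 11.92 pos [485.8 105.5  88.9] yaw 75.1 w 7.7 f [-1.2  0.6 -1. ] gf 4.8
shift cm [ 0.  0. -0.] turn 0
```

View pics/s1.png

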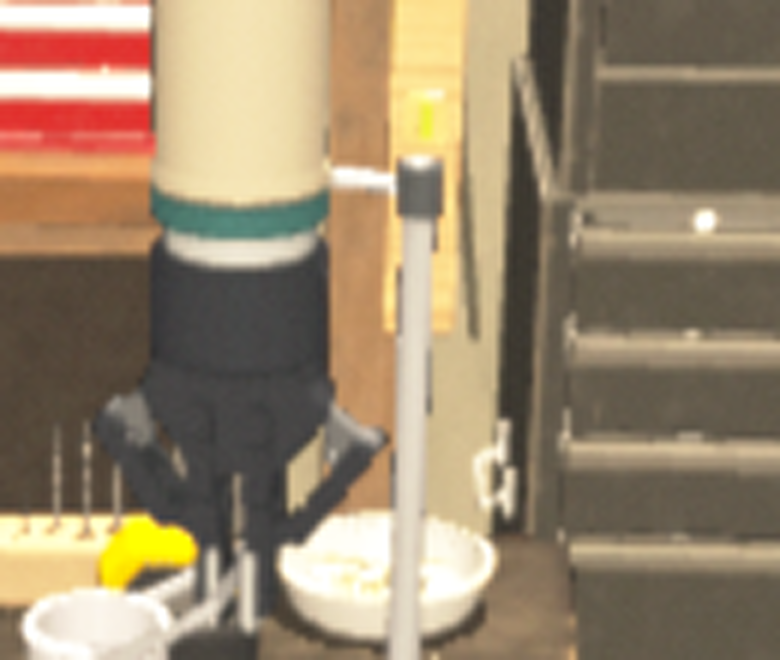

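The bail has come up about 30° with the pail upright. Continuing to 90°.

Call:
{"fn": "arm_command", "kwargs": {"series": [8.9,0,-0.46,-0.7,0,8.9,0,-0.98,-1.35,0,8.9,0,-1.58,-1.95,0,8.9,0,-2.23,-2.47,0,8.9,0,-2.93,-2.93,0]}}

```text
clock: 12.38
eef_pos: [457.5, 113.1, 117.6]
tool_rot: [-3.141, 0.0, 1.311]
force: [-0.1, 0.1, -2.9]
width: 7.8
gripper_force: 4.7
```

Call:
{"fn": "arm_command", "kwargs": {"series": [8.9,0,-0.75,-0.38,0,8.9,0,-1.53,-0.68,0,8.9,0,-2.34,-0.9,0,8.9,0,-3.16,-1.03,0,8.9,0,-4,-1.07,0]}}

```text
clock: 12.8
eef_pos: [419.4, 123.5, 128.2]
tool_rot: [3.141, -0.0, 1.311]
force: [-0.3, 0.2, -1.4]
width: 7.7
gripper_force: 4.6
```

Call:
{"fn": "arm_command", "kwargs": {"series": [10,0,0,0,0,14,0,0,0,0,20,0,0,0,0,20,0,0,0,0,20,0,0,0,0]}}

```text
clock: 13.22
eef_pos: [420.2, 123.2, 127.8]
tool_rot: [3.141, -0.0, 1.31]
force: [0.8, 0.2, 1.0]
width: 17.2
gripper_force: 0.0
```

Call:
{"fn": "arm_command", "kwargs": {"series": [20,0,0,-1,0,20,0,0,-3,0,20,0,0,-6,0,20,-3,0,-9,0,20,-6,0,-10,0]}}

```text
clock: 13.63
eef_pos: [406.6, 66.9, 230.9]
tool_rot: [3.136, -0.004, 1.315]
force: [1.8, -1.5, 0.1]
width: 17.3
gripper_force: 0.0
```

Call:
{"fn": "arm_command", "kwargs": {"series": [20,0,-3,0,0,20,0,-7,0,0,20,0,-11,0,0,20,0,-15,0,0,20,0,-16,0,0]}}

```text
clock: 14.05
eef_pos: [244.1, 105.2, 227.5]
tool_rot: [-3.139, 0.005, 1.314]
force: [-0.4, -1.2, -0.7]
width: 17.2
gripper_force: 0.0
```

```bash
python3 -c "
from h import *
to(); p,d=shot('top','a4',(220,170,350,290),5); p2,d2=shot('side','s2',(290,150,420,290),5)
a=cv2.imread('pics/a4.png');b=cv2.imread('pics/s2.png')[:600]
cv2.imwrite('pics/m4.png',cv2.resize(np.hstack([a,cv2.resize(b,(650,600))]),(800,369)))"
```

```text
clk 14.05 pos [244.1 105.2 227.5] yaw 75.3 w 17.2 f [-0.4 -1.2 -0.7] gf 0.0
shift cm [ 0.  0. -0.] turn 0
```

View pics/a4.png

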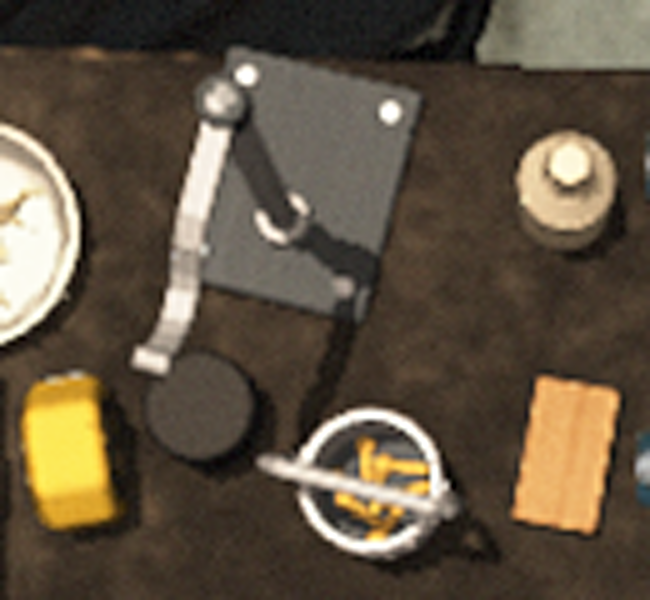

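Bail upright over the pail: crown from about (270,463) to (450,503). The pail has barely moved.

Run:
```python
from h import *
W=lambda x,y,z:at_z("top",220+x/5,170+y/5,z)[:2]
a,b=W(270,463,146),W(450,503,146); m=(a+b)/2; p=W(370,482,80)
print("pail",p,"crown",m,np.linalg.norm(a-b)); q=a-b; print(np.degrees(np.arctan2(q[1],q[0]))-90)
m=(m+p)/2; t=m-24*np.array([.256,.967]); print(t); to(*t,131,75)
```

```text
pail [424.0605851  120.76271365] crown [417.99147416 121.05613915] 81.01491898987472
-13.066658944211
[414.88202963  97.7014264 ]
clk 14.15 pos [248.2 106.1 228.1] yaw 75.3 w 17.5 f [ 1.2 -0.3  1. ] gf 0.0
shift cm [ 3.43 16.33  9.71] turn 0.3
```

Call:
{"fn": "arm_command", "kwargs": {"series": [30,0.7,3.2,0,0,30,1.4,6.8,0,0,30,2.1,10.4,0,0,30,2.8,14,0,0,30,3.4,16.2,0,0]}}

```text
clock: 14.57
eef_pos: [420.9, 96.4, 227.7]
tool_rot: [3.139, -0.002, 1.307]
force: [-0.4, -1.2, 0.3]
width: 25.6
gripper_force: 0.0
```

Call:
{"fn": "arm_command", "kwargs": {"series": [30,0,0,0,0,30,0,0,1,0,30,0,0,3,0,30,0,0,4,0,30,0,0,4.5,0]}}

```text
clock: 14.98
eef_pos: [415.0, 96.9, 181.4]
tool_rot: [-3.14, 0.001, 1.31]
force: [0.7, 0.3, 0.3]
width: 25.7
gripper_force: 0.0
```

```bash
python3 -c "
from h import *
to(414.9,97.7,131,75)"
```

```text
clk 14.98 pos [415.   96.9 181.4] yaw 75.1 w 25.7 f [0.7 0.3 0.3] gf 0.0
shift cm [ 0.08 -0.03  5.04] turn 0.1
```

Call:
{"fn": "arm_command", "kwargs": {"series": [30,0,0,1,0,30,0,0,2.5,0,30,0,0,4,0,30,0,0,4.8,0,30,0,0,5,0]}}

```text
clock: 15.4
eef_pos: [414.8, 97.2, 131.9]
tool_rot: [-3.14, 0.001, 1.311]
force: [-0.0, -0.8, -0.3]
width: 25.3
gripper_force: 0.0
```

Call:
{"fn": "arm_command", "kwargs": {"series": [24,0,0,0,0,18,0,0,0,0,13,0,0,0,0,10,0,0,0,0,8,0,0,0,0]}}

```text
clock: 15.82
eef_pos: [415.5, 97.7, 133.5]
tool_rot: [3.14, -0.0, 1.311]
force: [-0.2, 0.2, 2.7]
width: 7.0
gripper_force: 16.7
```

Call:
{"fn": "arm_command", "kwargs": {"series": [0,0,0,0,0,0,0,0,0,0,0,0,0,0,0,0,0,0,0,0,0,0,0,0,0]}}

```text
clock: 16.23
eef_pos: [415.5, 97.6, 133.6]
tool_rot: [3.14, -0.0, 1.311]
force: [-0.8, -0.6, 6.4]
width: 5.8
gripper_force: 58.7
```

```bash
python3 -c "
from h import *
to()"
```

```text
clk 16.23 pos [415.5  97.6 133.6] yaw 75.1 w 5.8 f [-0.8 -0.6  6.4] gf 58.7
shift cm [ 0.  0. -0.] turn 0
```

Call:
{"fn": "arm_command", "kwargs": {"series": [0,0,0,-0.3,0,0,0,0,-0.8,0,0,0,0,-1.6,0,0,0,0,-2.6,0,0,0,0,-3.5,0]}}

```text
clock: 16.65
eef_pos: [414.8, 97.6, 168.7]
tool_rot: [-3.141, 0.0, 1.311]
force: [0.5, 0.6, -3.4]
width: 5.5
gripper_force: 58.5
```

Call:
{"fn": "arm_command", "kwargs": {"series": [0,0,-0.3,-1.5,0,0,0,-0.8,-3.5,0,0,0,-1.8,-6,0,0,0,-2.8,-8.5,0,0,0,-3.3,-10.6,0]}}

```text
clock: 17.07
eef_pos: [381.5, 106.5, 275.7]
tool_rot: [-3.141, 0.0, 1.312]
force: [-0.1, -0.1, -4.2]
width: 5.7
gripper_force: 58.6
```

Call:
{"fn": "arm_command", "kwargs": {"series": [0,0.8,0,0,0,0,2.4,0,0,0,0,4.4,0,0,0,0,6.4,0,0,0,0,7.6,0,0,0]}}

```text
clock: 17.48
eef_pos: [403.1, 182.1, 273.6]
tool_rot: [-3.141, -0.002, 1.312]
force: [0.8, 0.2, -3.4]
width: 5.9
gripper_force: 58.6
```

Call:
{"fn": "arm_command", "kwargs": {"series": [0,0.4,0,0,0,0,0.4,0,0,0,0,0.4,0,0,0,0,0.4,0,0,0,0,0.4,0,0,0]}}

```text
clock: 17.9
eef_pos: [403.5, 182.3, 273.7]
tool_rot: [-3.141, 0.001, 1.31]
force: [0.3, -0.3, -4.5]
width: 5.6
gripper_force: 58.6
```

```bash
python3 -c "
from h import *
to(403.9,184.2,275,75); p,d=shot('top','a5',(220,150,320,270),6);np.savez('a5.npz',p=p,d=d); p2,d2=shot('side','s5',(280,140,400,280),4); np.savez('s5.npz',p=p2,d=d2)
a=cv2.resize(cv2.imread('pics/a5.png'),(400,480));b=cv2.resize(cv2.imread('pics/s5.png'),(400,480))
b=cv2.resize(p2[150:270,280:380,::-1],(400,480),interpolation=cv2.INTER_CUBIC)
cv2.imwrite('pics/m5.png',np.hstack([a,b]))"
```

```text
clk 17.90 pos [403.5 182.3 273.7] yaw 75.0 w 5.6 f [ 0.3 -0.3 -4.5] gf 58.6
shift cm [ 0.2  -0.01 -0.13] turn 0.0
```

View pics/m5.png

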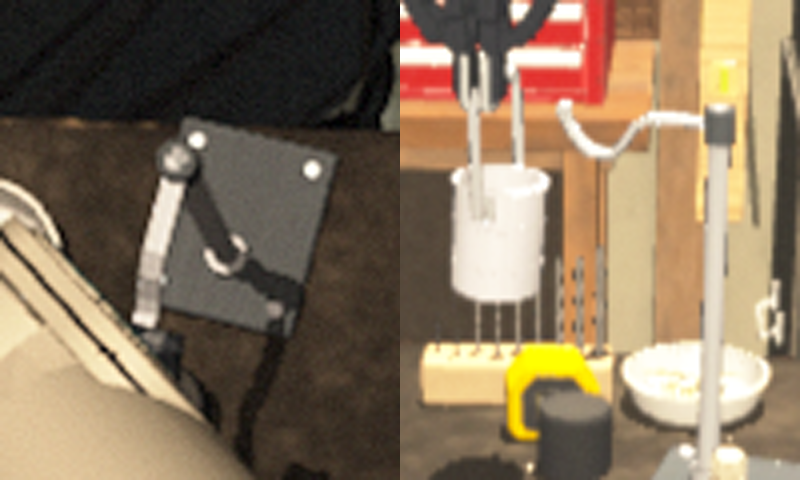

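The pail hangs upright in the grip: crown end at side pixel (308,167.5), hook tip at (321.3,175.8).

Run:
```python
from h import *
c=viewer.camera_model("side")
def pr(*X):
    q=c["mtx"]@(c["R"]@np.array(X)+c["t"]); return (q[:2]/q[2]).round(1)
print("tip",pr(456.8,194.7,276),"post",pr(559.6,166.8,282),"meas post",280+319/4,150+104/4)
for z in (275,286,290): print(z,pr(418.5,239,z))
print("rim c",pr(409.6,205.5,286-66),"meas",280+101/4,150+180/4)
P=cloud("side",np.load("s5.npz")["d"])
for x,y in ((513,70),(513,100),(565,103),(500,250)): u,v=int(280+(x-400)/4),int(150+y/4); print(x,y,P[v,u].round(0))
```

```text
tip [319.9 174.7] post [358.8 176. ] meas post 359.75 176.0
275 [307.1 170.5]
286 [307.  166.6]
290 [307.  165.2]
rim c [303.  193.2] meas 305.25 195.0
513 70 [422. 234. 286.]
513 100 [421. 243. 261.]
565 103 [460. 197. 275.]
500 250 [417. 176. 176.]
```

Call:
{"fn": "arm_command", "kwargs": {"series": [0,0.1,0,-0.2,0,0,0.2,0,-0.4,0,0,0.2,0.6,-0.4,0,0,0.2,1.8,-0.4,0,0,0.2,3,-0.4,0]}}

```text
clock: 18.42
eef_pos: [434.6, 177.3, 278.1]
tool_rot: [3.141, -0.0, 1.311]
force: [-0.0, 0.3, -2.6]
width: 5.6
gripper_force: 58.6
```

Call:
{"fn": "arm_command", "kwargs": {"series": [0,0,1,0,0,0,0,2,0,0,0,0,3,0,0,0,0,4,0,0,0,0,4.5,0,0]}}

```text
clock: 18.83
eef_pos: [478.5, 165.4, 277.6]
tool_rot: [3.141, -0.0, 1.31]
force: [-0.0, -0.4, -3.5]
width: 5.6
gripper_force: 58.6
```

```bash
python3 -c "
from h import *
to(476.3,164.6,238,75); p2,d2=shot('side','s6',(290,140,390,240),6); np.savez('s6.npz',p=p2,d=d2)"
```

```text
clk 18.83 pos [478.5 165.4 277.6] yaw 75.0 w 5.6 f [-0.  -0.4 -3.5] gf 58.6
shift cm [-0.13 -0.19  3.96] turn 0.0
```

View pics/s6.png

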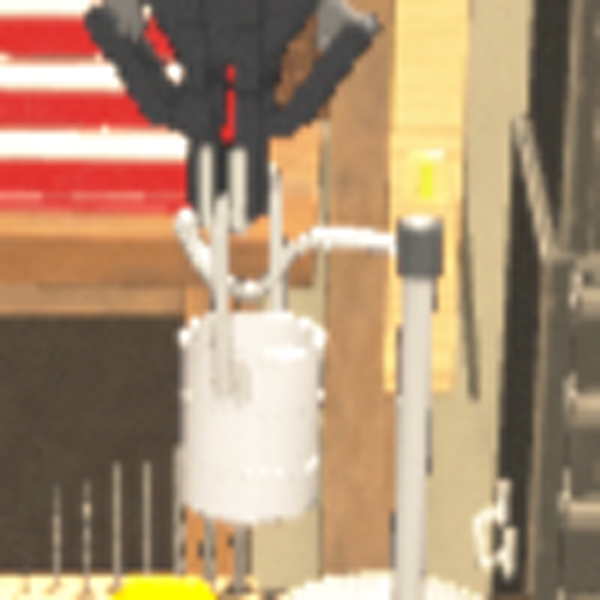

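The hook runs through the bail, with the crown's middle (~(249,180)) over the U bottom (~(245,290)). Lowering.

Call:
{"fn": "arm_command", "kwargs": {"series": [0,-0.1,-0.1,0.5,0,0,-0.1,-0.1,1.2,0,0,-0.1,-0.1,2,0,0,-0.1,-0.1,2.7,0,0,-0.1,-0.1,3.2,0]}}

```text
clock: 19.3
eef_pos: [474.6, 165.2, 244.6]
tool_rot: [-3.14, 0.001, 1.312]
force: [0.1, -0.2, -3.8]
width: 5.8
gripper_force: 58.6
```

Call:
{"fn": "arm_command", "kwargs": {"series": [0,0,0,0.1,0,0,0,0,0.2,0,0,0,0,0.3,0,0,0,0,0.4,0,0,0,0,0.4,0]}}

```text
clock: 19.72
eef_pos: [475.6, 165.4, 242.0]
tool_rot: [3.141, -0.0, 1.311]
force: [-0.0, 0.4, -3.3]
width: 5.8
gripper_force: 58.6
```

Call:
{"fn": "arm_command", "kwargs": {"series": [0,0,0,0.1,0,0,0,0,0.2,0,0,0,0,0.3,0,0,0,0,0.3,0,0,0,0,0.3,0]}}

```text
clock: 20.13
eef_pos: [475.5, 165.3, 238.8]
tool_rot: [-3.141, 0.0, 1.311]
force: [-0.6, 0.2, -3.7]
width: 5.6
gripper_force: 58.6
```

Call:
{"fn": "arm_command", "kwargs": {"series": [0,0,0,0.1,0,0,0,0,0.2,0,0,0,0,0.25,0,0,0,0,0.25,0,0,0,0,0.25,0]}}

```text
clock: 20.55
eef_pos: [475.7, 165.3, 237.6]
tool_rot: [3.14, 0.0, 1.311]
force: [-3.0, -2.0, 7.4]
width: 5.5
gripper_force: 59.9
```

Seated (contact +7 N). Open gently.

Call:
{"fn": "arm_command", "kwargs": {"series": [6,0,0,-0.1,0,8,0,0,-0.1,0,8.9,0,0,-0.1,0,9.5,0,0,-0.1,0,11,0,0,-0.1,0]}}

```text
clock: 20.97
eef_pos: [475.8, 165.7, 237.4]
tool_rot: [3.141, -0.001, 1.311]
force: [0.1, -0.3, 0.5]
width: 9.4
gripper_force: 0.0
```

Call:
{"fn": "arm_command", "kwargs": {"series": [16,0,0,-0.1,0,22,0,0,-0.1,0,28,0,0,-0.1,0,30,0,0,-0.1,0,30,0,0,-0.1,0]}}

```text
clock: 21.38
eef_pos: [475.5, 165.4, 238.3]
tool_rot: [-3.141, 0.0, 1.311]
force: [-0.3, 0.7, -0.4]
width: 25.5
gripper_force: 0.0
```

```bash
python3 -c "
from h import *
to(); p2,d2=shot('side','s7',(290,140,390,240),6)"
```

```text
clk 21.38 pos [475.5 165.4 238.3] yaw 75.1 w 25.5 f [-0.3  0.7 -0.4] gf 0.0
shift cm [ 0.  0. -0.] turn 0
```

View pics/s7.png

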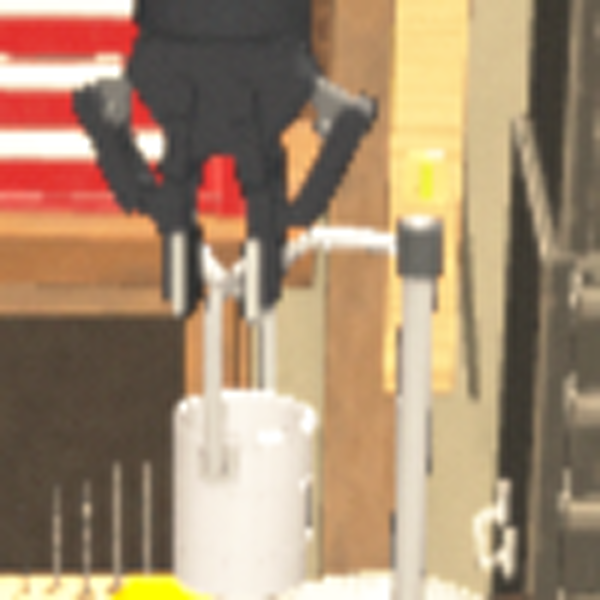

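The pail hangs in the hook, with the fingers open either side of the crown (~(180,275) and (255,275)). Raise straight up and back away.

Call:
{"fn": "arm_command", "kwargs": {"series": [30,0,0,-0.5,0,30,0,0,-1.5,0,30,0,0,-3,0,30,0,0,-5,0,30,0,0,-7,0]}}

```text
clock: 21.85
eef_pos: [475.3, 165.5, 309.9]
tool_rot: [-3.141, -0.0, 1.311]
force: [1.0, 0.1, -1.3]
width: 25.2
gripper_force: 0.0
```

Call:
{"fn": "arm_command", "kwargs": {"series": [30,0,-1,-1,0,30,0,-4,-2,0,30,0,-8,-3,0,30,0,-12,-3,0,30,0,-15,-3,0]}}

```text
clock: 22.27
eef_pos: [326.9, 204.6, 339.0]
tool_rot: [3.141, 0.0, 1.313]
force: [-0.2, 0.2, -0.2]
width: 25.4
gripper_force: 0.0
```

Call:
{"fn": "arm_command", "kwargs": {"series": [30,0,0,0,0,30,0,0,0,0,30,0,0,0,0,30,0,0,0,0,30,0,0,0,0]}}

```text
clock: 22.68
eef_pos: [331.4, 203.6, 338.3]
tool_rot: [-3.141, -0.0, 1.309]
force: [0.3, 0.4, 0.4]
width: 25.8
gripper_force: 0.0
```

Call:
{"fn": "arm_command", "kwargs": {"series": [30,0,0,0,0,30,0,0,0,0,30,0,0,0,0,30,0,0,0,0,30,0,0,0,0]}}

```text
clock: 23.1
eef_pos: [330.6, 203.9, 338.3]
tool_rot: [-3.141, 0.0, 1.311]
force: [0.0, -0.7, 0.4]
width: 25.3
gripper_force: 0.0
```

```bash
python3 -c "
from h import *
to(); shot('side','s8',(240,140,400,260),5)"
```

```text
clk 23.10 pos [330.6 203.9 338.3] yaw 75.1 w 25.3 f [ 0.  -0.7  0.4] gf 0.0
shift cm [ 0.  0. -0.] turn 0
```

View pics/s8.png

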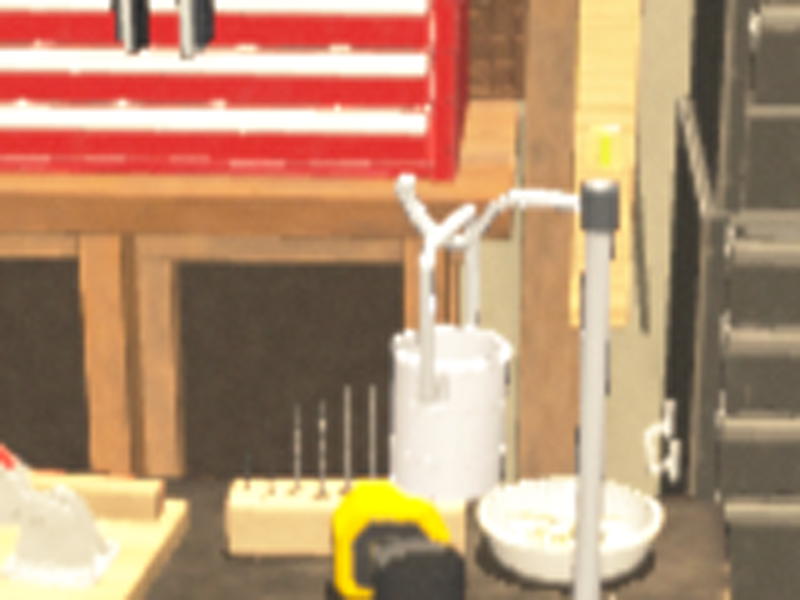

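The pail hangs upright with its crown in the U at (452,228), and the gripper is well clear.

```bash
python3 -c "
from h import *
print(workorder.finish_job())"
```

```text
the job is handed in; nothing more can be done
None
```

The pail now hangs upright by its bail in the hook with the arm clear of it; I set it down and swung the bail upright on the way, used about 23 of the 61 s, and handed the job in (no verdict came back).

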